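# Set the adjustable wrench and nip up the paint pot's lid nut

## Robot

A 6-joint arm with a two-finger parallel gripper is mounted at the origin on the work surface. World frame = base frame: x ahead of the robot, y to its left, z up, the work surface at z = 0. Lengths are in m, angles in rad, forces in N, time in s.
With the tool pointing down it reaches from about 0.375 to 0.925 m from the base axis. Payload 5.7 kg.
Tool frame: the origin (TCP) lies midway between the tips of the shut fingers; the grasp point (between the pads) lies bot.hold_point_z behind it (bot.hold_point_z is the distance from the TCP to the grasp point, in m); z points along the fingers, y is the direction in which the jaws open and shut (so a half turn about z gives the same grasp; the last joint's range is limited). The gripper opens to 88 mm and grips with 3 to 60 N. Pads are 20 mm wide; open, the fingers measure 115 mm over their backs; the gripper's body (75 mm by 178 mm) begins 61 mm behind the grasp point.
Start: joints at [-1.388, 0.359, 1.51, -0, 1.272, -0.115], TCP at [0.176, -0.574, 0.192] pointing down, gripper open.
Joint ranges: [-2.97, 2.97], [-1.01, 2.36], [0.21, 2.38], [-0.96, 4.11], [0.2, 2.71], [-2.98, 2.98]. Speed limits (rad/s): [2.39, 2.39, 3.14, 3.14, 3.14, 3.14].

## Interface

Orientations are given as a unit quaternion [x, y, z, w].
In Python, from bench import bot, optics gives the robot as it stands.
- The arm moves only by the shell command python3 -m creep 'ROWS' [FORCE]. ROWS is JSON, a list of rows, each a list of 7 numbers: the finger opening in mm, from 0 to 87.8, then the shift along the tool's x, y, z in mm, then the turn, a rotation vector about the tool's x, y, z in degrees. In form: [[gripper, x, y, z, rx, ry, rz], ...]. A call has 1 to 12 rows; each row is the pose to reach, as a shift and turn from the pose measured when the call began, along the tool's axes at that moment; what a row does not reach only later rows make up. A row lasts 1/8 s, in which the tool goes at most 62.5 mm and 10.7 degrees, less where a joint would pass 70% of its speed; a pose out of reach is approached as far as the arm can. A call with a gripper value outside its range is refused whole. The fingers move at their own pace and stop on an object; FORCE is the grip in N (left out, the last holds). Time passes only in rows, so rows that repeat a pose let the fingers close. It gives the time, the measured TCP pose, the force and the opening at its end, in the units of the state.
- bot.state(): the state, without advancing time (a new reading comes with each control period).
- optics.get_image(name): name is "scene" or "top"; returns (picture, depth): 400x640x3 uint8, red, green, blue; 400x640 float32, m along the optical axis (not along the pixel's ray), 0 where there is no reading.
- optics.camera_params(name): a dict with "vertical_fov" (degrees; the focal length in pixels is half the picture's height over the tangent of half this angle, whatever the lens; pixels are square), "cx", "cy" (the principal point, pixels), "k1" (the pictures are not rectified: a ray, as slopes to the right and down, at radius r is drawn at 1 + k1 r^2 times it, then the intrinsics apply), "cam_to_world" (4x4, takes a point from camera to world coordinates). Camera axes: x right, y down, z forward; pixel columns grow to the right and rows downward; lengths in m; the calibration is good to about 2 mm. A picture is of the moment at which its call begins. camera_params takes no time and is no camera call.
- bot.job_done(): hands the job in, once; it reports no verdict.
The state is a dict: "time": time; "q": joint angles; "qd": joint speeds; "joint_torque": joint torques, N m; "eef_pos": TCP position; "tcp_rot": TCP orientation; "ft_force": force on the tool from outside, world axes, zero at the start; "torque": the same for the moment, N m; "grip_width": finger opening in m.
Only numpy, scipy, OpenCV 4.12 (cv2) and the standard library are available. Lean on these libraries where they do the work, as an engineer would, in place of code of your own. Each camera call takes 0.05 s, during which the arm holds its last target. There are 200 camera calls.

## Task

One of the two paint pots has an adjustable wrench sitting loosely on the hexagonal nut of its lid. Roll the wrench's knurled worm until the jaws just fit the nut, then swing the handle clockwise, seen from above, until the nut has turned by one flat (a sixth of a turn, 60 degrees), and let go.

Things in the scene. Friction and masses are not known exactly. Their poses are not given: they have to be found in the camera images.
- wrench: Steel adjustable wrench, level, 120 mm above the bench, on the lid nut of a steel pot (148 mm wide; the other pot has a plain spanner, no worm). Origin mid-thickness, within 5 mm of the nut's axis; x points along the handle, z up. Handle 24 mm wide (y), 12 thick, x = 105 to 235 mm; below it only things under 85 mm. It stays on the nut and just swings about its axis; 0.2 N m turns it with the nut.
- worm (a point): Middle of the top of the worm, a knurled roller (20 mm in diameter, 22 long, axis along the wrench's y) at x = 52 mm, 4 mm proud of the head, 130 mm above the bench. Press a fingertip on it (5 to 15 N) and stroke: towards the nut closes the jaws 2 mm per 10 mm of stroke, so two or three strokes; towards the handle opens them. At the nut it stops and the finger slips. It stays as left.
- jaw (a joint): How much wider the jaws stand than the nut, in m: 0 = they just fit its 32 mm flats, about 0.0065 to 0.009 at the start; falls as they close. One jaw is fixed to the wrench, the other slides along the wrench's y. If too wide, the wrench swings round without turning the nut.
- nut (a joint): Angle in rad by which the hexagonal brass nut (32 mm across flats, top 128 mm above the bench) has been turned clockwise seen from above: about 0 at the start, 1.05 = one flat. Once the jaws fit, it follows the wrench (a few degrees of play); it stays where it is left.

How it is judged:
On the way, in this order (a step that is already met when the one before it is completed fails the run):
1. the worm has been rolled until the jaws fit the nut (within 2 mm), the nut not yet turned (under 10 degrees) (value of joint jaw below 0.002 m and value of joint nut between -0.175 and 0.175 rad), for 0.2 s.
2. the nut has been turned clockwise by one flat (45 to 75 degrees) with the jaws on it (value of joint nut between 0.785 and 1.31 rad and value of joint jaw below 0.002 m), for 0.2 s.
At the end, for the whole second after the job is handed in: The nut stands one flat (60 degrees, within 15) clockwise of where it began, the jaws still fit it within 2 mm, and nut and wrench are at rest (all of step 2 and angular speed of wrench below 0.1 rad/s and velocity of joint nut between -0.1 and 0.1 rad/s); the robot touches nothing.
It also fails if it takes over 42 s, if anything falls off the work surface, if the arm or the gripper's body presses on something with over 40 N, if the wrist force passes 120 N, or if a joint passes its speed limit or range.

## Working session

There is one attempt and no reset: what is moved stays moved. The work goes in short steps, Python scripts to look and compute and a shell command to move; the robot and the scene stay as the last step left them, time stands still between calls to the robot, and variables do not carry over. Pictures are saved under pics/ and viewed, about 8 in all and at most 12, crops included, and the job is handed in when it is done.

```bash
mkdir -p pics; cat > h.py <<'E'
import numpy as np, cv2
from bench import bot, optics
from scipy.spatial.transform import Rotation as R
def cam(n):
    p=optics.camera_params(n); f=200/np.tan(np.radians(p["vertical_fov"])/2)
    return p,f,np.array(p["cam_to_world"])
def shot(n,fn):
    im,d=optics.get_image(n); cv2.imwrite(f"pics/{fn}.png",im[:,:,::-1]); np.save(f"pics/{fn}.npy",d); return im,d
def ray(n,u,v):
    p,f,T=cam(n); xd=np.array([(u-p["cx"])/f,(v-p["cy"])/f]); x=xd.copy()
    for _ in range(20): x=xd/(1+p["k1"]*(x@x))
    return x,T
def at(n,u,v,z=None,depth=None):
    x,T=ray(n,u,v); d=np.array([x[0],x[1],1])
    if depth is None:
        w=T[:3,:3]@d; depth=(z-T[2,3])/w[2]
    return T[:3,:3]@(d*depth)+T[:3,3]
def proj(n,P):
    p,f,T=cam(n); c=T[:3,:3].T@(np.array(P)-T[:3,3]); x=c[:2]/c[2]; x=x*(1+p["k1"]*(x@x)); return x*f+[p["cx"],p["cy"]]
def toTool(P):
    s=bot.state(); return R.from_quat(s["tcp_rot"]).inv().apply(np.array(P)-s["eef_pos"])*1000
E
python3 - <<'E'
from h import *
shot("top","t0"); shot("scene","s0")
a=cv2.imread("pics/t0.png"); b=cv2.imread("pics/s0.png")
s=bot.state(); print(s, bot.hold_point_z, R.from_quat(s["tcp_rot"]).as_matrix().round(3))
for n in("top","scene"): print(optics.camera_params(n))
E
```

```text
{'time': 0.1, 'q': array([-1.38808966e+00,  3.59449564e-01,  1.51129482e+00,  7.33664933e-06,
        1.27251373e+00, -1.15133049e-01]), 'qd': array([ 0.00074149, -0.00128807, -0.0036004 , -0.00172653,  0.00121528,
       -0.00025917]), 'joint_torque': array([-4.75686429e-04, -5.16358316e+01, -2.71407169e+01,  6.74758782e-02,
        2.76033743e-02, -4.24029315e-05]), 'eef_pos': array([ 0.17592849, -0.57293353,  0.19099501]), 'tcp_rot': array([ 9.88931733e-01,  1.48368913e-01, -2.46265482e-05, -8.32374696e-04]), 'ft_force': array([ 0.29198128, -0.40487938, -0.11085584]), 'torque': array([ 0.02036369,  0.00730881, -0.00778117]), 'grip_width': 0.08776764954181471} 0.0187 [[ 0.956  0.293 -0.   ]
 [ 0.293 -0.956  0.002]
 [ 0.    -0.002 -1.   ]]
{'vertical_fov': 50.29093197934897, 'cx': 321.7674858177757, 'cy': 206.03341913980566, 'k1': -0.030344726235674906, 'cam_to_world': array([[-0.01135578, -0.99583315,  0.09048418,  0.49110586],
       [-0.99867977,  0.0158286 ,  0.04886888, -0.04710104],
       [-0.05009749, -0.08980977, -0.99469817,  0.80150465],
       [ 0.        ,  0.        ,  0.        ,  1.        ]])}
{'vertical_fov': 51.2113495876628, 'cx': 321.52082425824995, 'cy': 201.9852281135113, 'k1': 0.037732799076468135, 'cam_to_world': array([[ 0.805717  ,  0.40447261, -0.4326916 ,  0.87171825],
       [ 0.59216844, -0.56552528,  0.57403632, -0.44765818],
       [-0.01251607, -0.71873713, -0.69516924,  0.66737506],
       [ 0.        ,  0.        ,  0.        ,  1.        ]])}
```

View pics/t0.png

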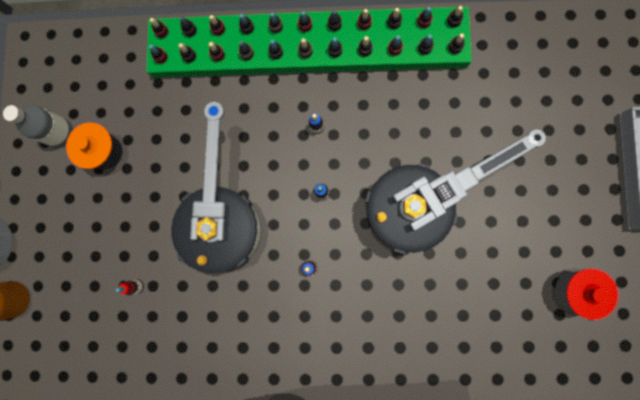

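View pics/s0.png

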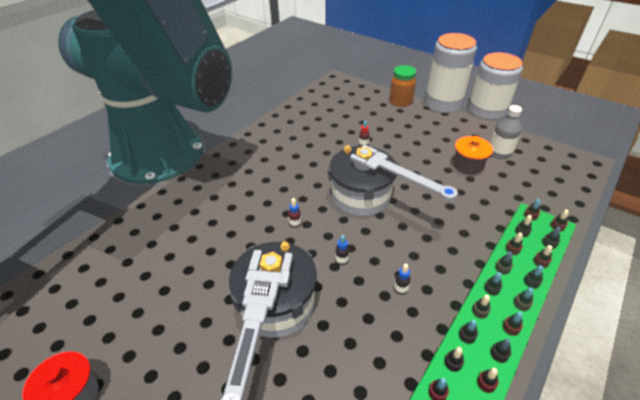

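The top view shows the nut at about (415,207), the worm at about (445,191) and the handle end at about (537,138). The adjustable wrench is therefore on the right-hand pot, and the plain spanner is on the left. The scene view agrees, with the worm at about (261,291). Next I'll zoom in and measure.

```bash
python3 - <<'E'
from h import *
a=cv2.imread("pics/t0.png")[120:260,360:560]; cv2.imwrite("pics/t0c.png",cv2.resize(a,None,fx=4,fy=4,interpolation=cv2.INTER_CUBIC))
nut=at("top",415,207,.128); end=at("top",537,138,.126); w=at("top",445,191,.130)
print(nut,w,end,np.linalg.norm(end-nut),np.linalg.norm(w-nut),np.degrees(np.arctan2(*(end-nut)[[1,0]])))
print(at("scene",271,261,.128),at("scene",261,291,.13))
D=np.load("pics/t0.npy")
for u,v in((415,207),(445,191),(537,138),(500,160),(592,294)):print(u,v,at("top",u,v,depth=D[v,u]))
E
```

```text
[ 0.54851006 -0.1608893   0.128     ] [ 0.5728166  -0.20815245  0.13      ] [ 0.65572214 -0.35778443  0.126     ] 0.22420107855947147 0.05318471594948988 -61.43110586379274
[ 0.55088529 -0.16101647  0.128     ] [ 0.57760164 -0.21395313  0.13      ]
415 207 [ 0.54836346 -0.1605987   0.12972001]
445 191 [ 0.57293747 -0.20839069  0.12900665]
537 138 [ 0.65517158 -0.35674535  0.12825923]
500 160 [ 0.62125529 -0.29745693  0.12630721]
592 294 [ 0.40420102 -0.45636402  0.07628934]
```

View pics/t0c.png

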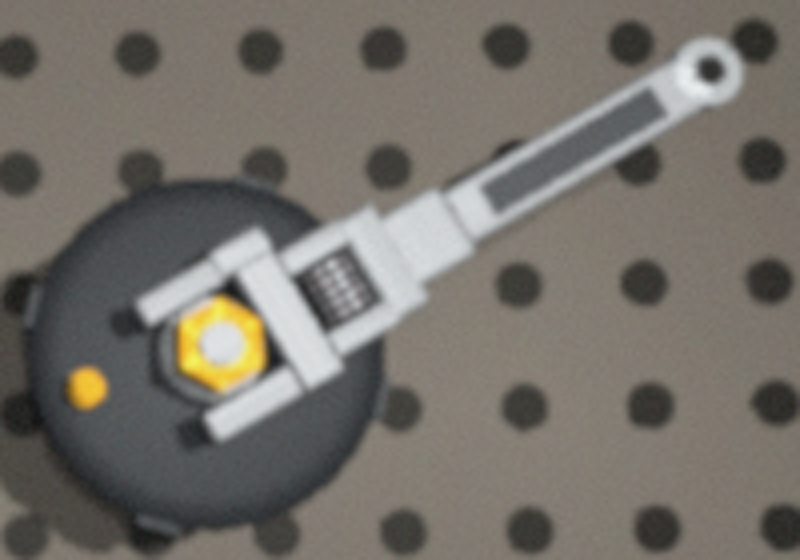

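The crop shows the worm centred at about crop (342,287), which is pixel (445.5,191.8). The jaws are clearly wider than the nut, and the handle points to about -61 deg.

```bash
python3 - <<'E'
from h import *
D=np.load("pics/t0.npy")
for x,y in((300,310),(260,255),(320,370),(342,287),(385,260),(430,235),(560,155)):
    u,v=int(round(360+x/4)),int(round(120+y/4)); print(x,y,at("top",u,v,depth=D[v,u]).round(4))
W=at("top",445.5,191.8,.130); print(W)
d=np.array([np.cos(np.radians(-61.4)),np.sin(np.radians(-61.4)),0])
P=W+.010*d; P[2]=.160; print(toTool(P), d)
s=bot.state(); y=R.from_quat(s["tcp_rot"]).as_matrix()[:,1]; print(np.degrees(np.arctan2(y[1],y[0])))
E
```

```text
300 310 [ 0.5624 -0.193   0.1262]
260 255 [ 0.5851 -0.1783  0.1252]
320 370 [ 0.5401 -0.1998  0.1273]
342 287 [ 0.5713 -0.2098  0.1292]
385 260 [ 0.5826 -0.2267  0.1259]
430 235 [ 0.5915 -0.2454  0.1278]
560 155 [ 0.6224 -0.2966  0.1288]
[ 0.57153852 -0.20888344  0.13      ]
[ 487.01796072 -222.07930329   31.45885783] [ 0.47869186 -0.87798298  0.        ]
-72.93515567205567
```

```bash
python3 -m creep '[[0,50,-23,0,0,0,-2],[0,100,-46,0,0,0,-4],[0,150,-69,0,0,0,-6],[0,200,-92,0,0,0,-8],[0,250,-115,0,0,0,-11.5],[0,305,-139,5,0,0,-11.5],[0,360,-164,12,0,0,-11.5],[0,415,-189,20,0,0,-11.5],[0,465,-212,28,0,0,-11.5],[0,487,-222,31.5,0,0,-11.5],[0,487,-222,31.5,0,0,-11.5],[0,487,-222,31.5,0,0,-11.5]]' 20; python3 - <<'E'
from h import *
shot("top","t1"); shot("scene","s1")
a=cv2.imread("pics/t1.png")[120:260,360:560]; b=cv2.imread("pics/s1.png")[200:400,160:360]
cv2.imwrite("pics/c1.png",np.hstack([cv2.resize(a,(572,400)),cv2.resize(b,(400,400))])[:,200:])
P=[.57154,-.20888,.130]; print(toTool(P))
y=R.from_quat(bot.state()["tcp_rot"]).as_matrix(); print(y.round(3))
E
```

```text
time: 1.6
eef_pos: [0.5753, -0.2187, 0.1599]
tcp_rot: [0.969, 0.246, -0.0, -0.001]
ft_force: [-0.3, -0.5, 0.3]
grip_width: 0.0003
[  1.55912184 -10.72735107  30.21641201]
[[ 0.879  0.477 -0.001]
 [ 0.477 -0.879  0.001]
 [ 0.    -0.001 -1.   ]]
```

View pics/c1.png

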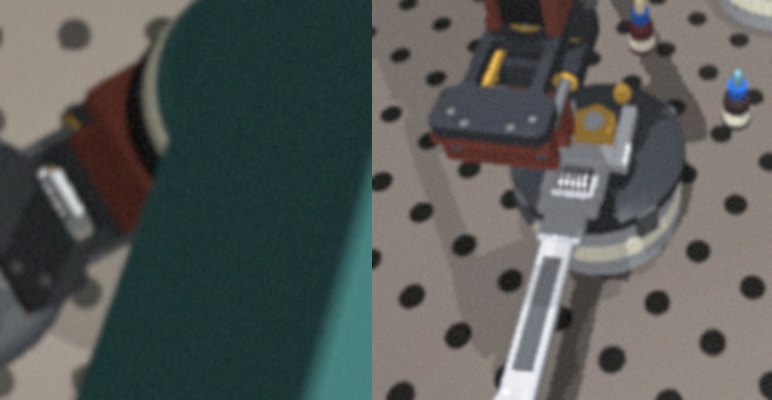

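The arm hides the wrench from the top camera. In the scene crop the worm is visible, and the gripper is behind and to its left. I'll check the projected TCP against the picture.

```bash
python3 - <<'E'
from h import *
s=bot.state(); T=s["eef_pos"]; M=R.from_quat(s["tcp_rot"]).as_matrix()
b=cv2.imread("pics/s1.png")
D=np.load("pics/s1.npy")
print(proj("scene",T),proj("scene",[.57154,-.20888,.13]),proj("scene",T-.08*M[:,2]+.089*M[:,1]))
for u,v in((245,255),(235,265),(215,260),(255,245)): print(u,v,at("scene",u,v,depth=D[v,u]), )
for P in(T,[.57154,-.20888,.13]): cv2.circle(b,tuple(int(round(i)) for i in proj("scene",P)),2,(0,0,255) if P is T else (0,255,0),-1)
cv2.imwrite("pics/c2.png",cv2.resize(b[150:350,120:420],None,fx=2.6,fy=2.6,interpolation=cv2.INTER_CUBIC))
E
```

```text
[255.13935782 280.83254989] [260.30372242 286.74354132] [227.79919251 303.46953772]
245 255 [ 0.63365902 -0.27032787  0.31446629]
235 265 [ 0.63496762 -0.28654643  0.31522118]
215 260 [ 0.6125847  -0.2939567   0.31471127]
255 245 [ 0.61505029 -0.23930307  0.28821113]
```

View pics/c2.png

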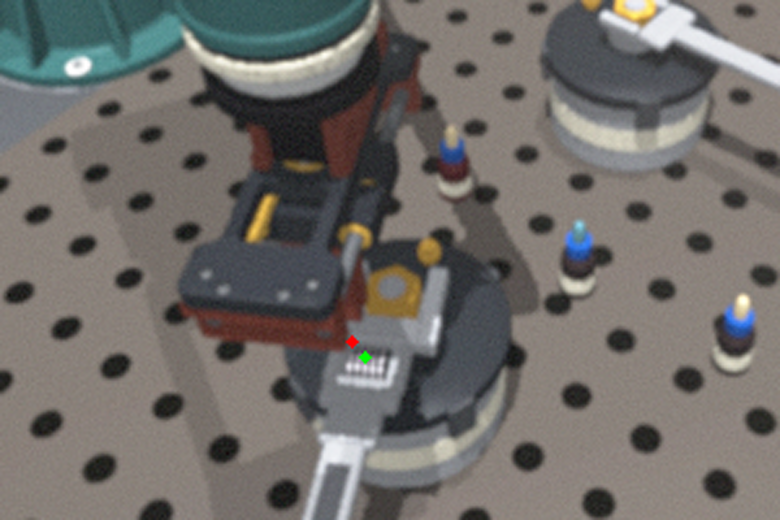

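The TCP projects to crop (351,342), just at the gripper's lower edge, so the body hides the fingers, as the geometry predicts. The worm at crop (363,366) agrees within a few mm. I'll go down slowly and feel for contact.

```bash
python3 -m creep '[[0,2,0,15,0,0,0],[0,2,0,25,0,0,0],[0,2,0,28,0,0,0],[0,2,0,28,0,0,0]]'; python3 -m creep '[[0,0,0,2,0,0,0],[0,0,0,2,0,0,0]]'; python3 -m creep '[[0,0,0,1,0,0,0],[0,0,0,1,0,0,0]]'
```

```text
time: 2.2
eef_pos: [0.5767, -0.218, 0.1316]
tcp_rot: [0.969, 0.246, -0.001, -0.001]
ft_force: [0.8, -0.2, 0.2]
grip_width: 0.0006
time: 2.45
eef_pos: [0.5768, -0.218, 0.1298]
tcp_rot: [0.969, 0.246, -0.0, -0.001]
ft_force: [-0.0, 0.5, -0.4]
grip_width: 0.0006
time: 2.7
eef_pos: [0.5768, -0.218, 0.1288]
tcp_rot: [0.969, 0.246, -0.0, -0.001]
ft_force: [0.4, 0.7, -0.0]
grip_width: 0.0001
```

```bash
python3 -m creep '[[0,0,0,1,0,0,0],[0,0,0,1,0,0,0]]'; python3 -m creep '[[0,0,0,1,0,0,0],[0,0,0,1,0,0,0]]'
```

```text
time: 2.95
eef_pos: [0.5768, -0.2179, 0.1277]
tcp_rot: [0.969, 0.246, -0.0, -0.001]
ft_force: [-0.7, -0.0, 0.1]
grip_width: 0.0003
time: 3.2
eef_pos: [0.5767, -0.2179, 0.1266]
tcp_rot: [0.969, 0.246, -0.001, -0.001]
ft_force: [0.6, -0.3, -0.3]
grip_width: 0.0001
```

No contact yet, so the fingertip is narrower than I assumed and lies behind the worm. I'll rise and come down nearer the worm's top.

```bash
python3 -m creep '[[0,0,0,-5,0,0,0],[0,0,-6,-5,0,0,0],[0,0,-6,-3,0,0,0],[0,0,-6,-3,0,0,0]]'; python3 -m creep '[[0,0,0,1,0,0,0],[0,0,0,1,0,0,0]]';python3 -m creep '[[0,0,0,1,0,0,0],[0,0,0,1,0,0,0]]'
```

```text
time: 3.7
eef_pos: [0.5736, -0.2124, 0.1294]
tcp_rot: [0.969, 0.246, -0.001, -0.001]
ft_force: [-1.0, -0.8, -0.0]
grip_width: 0.001
time: 3.95
eef_pos: [0.5735, -0.2124, 0.1282]
tcp_rot: [0.969, 0.246, -0.001, -0.001]
ft_force: [1.3, 0.5, -1.3]
grip_width: -0.0001
time: 4.2
eef_pos: [0.5734, -0.2124, 0.1271]
tcp_rot: [0.969, 0.246, -0.001, -0.001]
ft_force: [-0.3, 0.8, 0.5]
grip_width: 0.0006
```

```bash
for i in 1 2 3; do python3 -m creep '[[0,0,0,1,0,0,0],[0,0,0,1,0,0,0]]' | grep -E "eef|ft_"; done
```

```text
eef_pos: [0.5734, -0.2123, 0.126]
ft_force: [-0.4, 0.3, 0.7]
eef_pos: [0.5733, -0.2123, 0.1249]
ft_force: [-1.1, -0.3, -0.6]
eef_pos: [0.5732, -0.2123, 0.1238]
ft_force: [0.8, -0.1, 0.6]
```

```bash
for i in 1 2; do python3 -m creep '[[0,0,0,1,0,0,0],[0,0,0,1,0,0,0]]' | grep -E "time|eef|ft_"; done
python3 - <<'E'
from h import *
shot("scene","s2"); shot("top","t2")
b=cv2.imread("pics/s2.png"); cv2.imwrite("pics/c3.png",cv2.resize(b[200:340,180:340],None,fx=4,fy=4,interpolation=cv2.INTER_CUBIC))
E
```

```text
time: 5.2
eef_pos: [0.5731, -0.2122, 0.1227]
ft_force: [-0.6, 0.2, 0.0]
time: 5.45
eef_pos: [0.573, -0.2122, 0.1215]
ft_force: [-0.2, -1.0, -1.0]
```

View pics/c3.png

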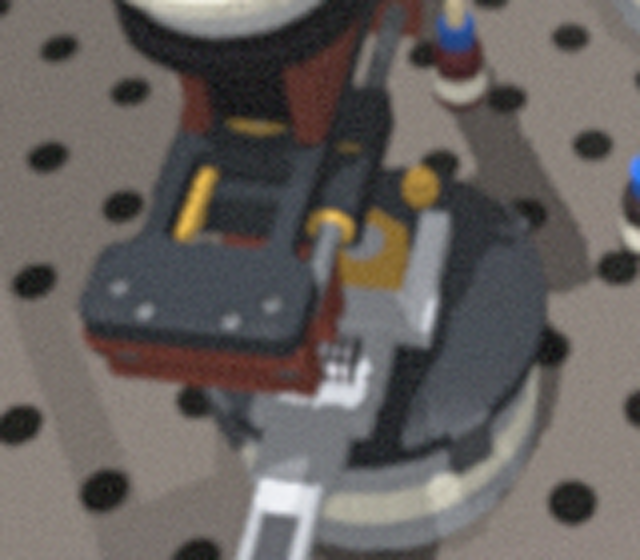

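The scene view shows the gripper body (its lower edge at about crop (320,390)) still covering the fingertip, so I can't tell why there is no contact. I'll rise and turn 90 deg about the tool axis, so the narrow side of the body faces the camera and the tip shows. This also suits the handle push later.

```bash
python3 -m creep '[[0,0,0,-15,0,0,5],[0,0,0,-29,0,0,15],[0,0,0,-29,0,0,25.5],[0,0,0,-29,0,0,36],[0,0,0,-29,0,0,46.5],[0,0,0,-29,0,0,57],[0,0,0,-29,0,0,67.5],[0,0,0,-29,0,0,78],[0,0,0,-29,0,0,88],[0,0,0,-29,0,0,90],[0,0,0,-29,0,0,90]]'
python3 - <<'E'
from h import *
shot("scene","s3")
b=cv2.imread("pics/s3.png"); 
T=bot.state()["eef_pos"]; print(T,proj("scene",T),R.from_quat(bot.state()["tcp_rot"]).as_matrix().round(3),bot.state()["q"])
cv2.circle(b,tuple(int(round(i)) for i in proj("scene",T)),1,(0,0,255),-1)
cv2.imwrite("pics/c4.png",cv2.resize(b[200:340,160:360],None,fx=4,fy=4,interpolation=cv2.INTER_CUBIC))
E
```

```text
time: 6.92
eef_pos: [0.5732, -0.2123, 0.1507]
tcp_rot: [0.86, -0.51, -0.002, -0.0]
ft_force: [-0.1, -0.1, 0.6]
grip_width: 0.0004
[ 0.57319054 -0.21228151  0.15064029] [258.00990692 280.8307405 ] [[ 0.479 -0.878 -0.003]
 [-0.878 -0.479  0.002]
 [-0.004  0.002 -1.   ]] [-4.68171835e-01  4.14801956e-01  1.53010195e+00  8.23644763e-04
  1.20052215e+00  2.17345658e+00]
```

View pics/c4.png

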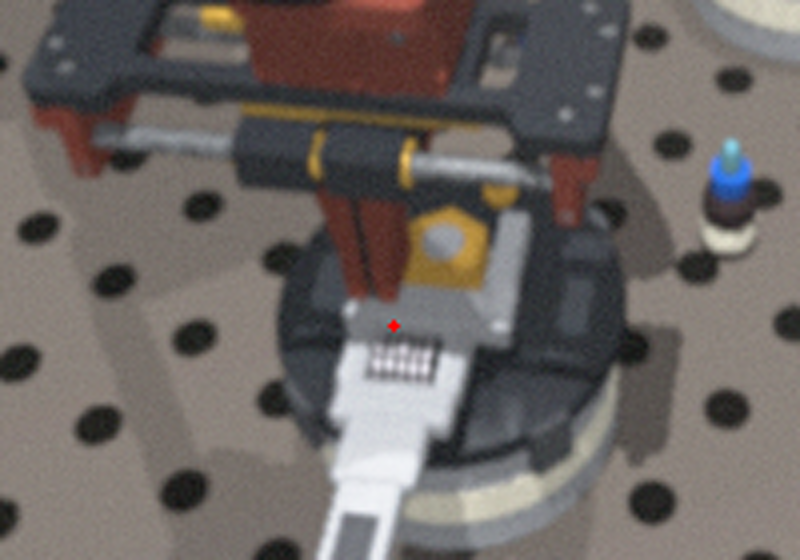

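The finger's tip is at crop (378,297). The projected TCP is at (394,326), so the real tip is higher or further back than reported. I'll use depth on the finger and on the worm.

```bash
python3 - <<'E'
from h import *
D=np.load("pics/s3.npy"); T=bot.state()["eef_pos"]; M=R.from_quat(bot.state()["tcp_rot"]).as_matrix()
for n,x,y in(("tip",358,292),("tip",378,292),("tip",390,292),("fing",360,270),("fing",395,270),("fing",370,240),("worm",400,358),("worm",385,362),("worm",420,362),("head",380,395),("handle",350,520),("nut",443,240),("jaw",440,310)):
    u,v=int(round(160+x/4)),int(round(200+y/4)); P=at("scene",u,v,depth=D[v,u]); print(n,u,v,P.round(4),((P-T)@M*1000).round(1))
E
```

```text
tip 250 273 [ 0.5759 -0.2256  0.1869] [ 12.8   4.  -36.3]
tip 254 273 [ 0.5811 -0.2227  0.1878] [ 12.8  -1.9 -37.2]
tip 258 273 [ 0.5848 -0.2187  0.1863] [ 11.1  -7.  -35.7]
fing 250 268 [ 0.5767 -0.2244  0.1978] [ 12.1   2.8 -47.2]
fing 259 268 [ 0.5855 -0.2159  0.1955] [  8.9  -9.  -44.9]
fing 252 260 [ 0.5814 -0.2219  0.2166] [ 12.2  -2.5 -66. ]
worm 260 290 [ 0.5737 -0.2124  0.1274] [ 0.4 -0.5 23.2]
worm 256 290 [ 0.5696 -0.2166  0.1288] [ 2.1  5.2 21.8]
worm 265 290 [ 0.5823 -0.2099  0.1318] [ 2.3 -9.2 18.8]
head 255 299 [ 0.578  -0.2282  0.1266] [16.4  3.4 24. ]
handle 248 330 [ 0.6051 -0.2715  0.1273] [67.4  0.4 23.1]
nut 271 260 [ 0.5508 -0.1606  0.1301] [-56.   -5.1  20.7]
jaw 270 278 [ 0.5711 -0.1865  0.1268] [-23.6 -10.5  23.9]
```

```bash
python3 - <<'E'
from h import *
D=np.load("pics/s3.npy"); b=cv2.imread("pics/s3.png"); T=bot.state()["eef_pos"]; M=R.from_quat(bot.state()["tcp_rot"]).as_matrix()
for u in(250,254,257,260):
  for v in range(272,294,2):
    P=at("scene",u,v,depth=D[v,u]); print(u,v,b[v,u],P.round(3),((P-T)@M*1000).round(0))
E
```

```text
250 272 [48 54 99] [ 0.577 -0.226  0.191] [ 14.   3. -41.]
250 274 [ 77  79 106] [ 0.575 -0.226  0.184] [ 13.   4. -34.]
250 276 [118 117 117] [ 0.542 -0.202  0.126] [-24.  22.  25.]
250 278 [128 121 119] [ 0.545 -0.204  0.126] [-20.  21.  25.]
250 280 [126 121 121] [ 0.548 -0.208  0.127] [-16.  20.  24.]
250 282 [123 116 117] [ 0.55  -0.21   0.126] [-13.  19.  25.]
250 284 [124 122 120] [ 0.553 -0.213  0.127] [-9. 18. 24.]
250 286 [191 185 183] [ 0.557 -0.216  0.128] [-4. 16. 23.]
250 288 [219 212 210] [ 0.558 -0.218  0.125] [-3. 16. 25.]
250 290 [218 207 205] [ 0.561 -0.221  0.127] [ 2. 15. 24.]
250 292 [207 202 198] [ 0.563 -0.223  0.126] [ 5. 14. 25.]
254 272 [44 50 86] [ 0.581 -0.222  0.19 ] [ 12.  -2. -39.]
254 274 [77 77 94] [ 0.581 -0.223  0.185] [ 13.  -1. -35.]
254 276 [124 117 117] [ 0.549 -0.199  0.128] [-23.  15.  22.]
254 278 [129 122 121] [ 0.55  -0.201  0.126] [-21.  15.  24.]
254 280 [120 113 113] [ 0.553 -0.204  0.126] [-17.  14.  25.]
254 282 [116 111 110] [ 0.555 -0.206  0.125] [-14.  13.  26.]
254 284 [107 102 103] [ 0.557 -0.208  0.125] [-11.  12.  26.]
254 286 
[... 855 characters left out ...]
[ 0.572 -0.217  0.126] [ 4.  4. 25.]
260 272 [102  99 105] [ 0.55  -0.187  0.126] [-33.   8.  25.]
260 274 [118 115 117] [ 0.554 -0.191  0.129] [-28.   6.  22.]
260 276 [125 119 116] [ 0.555 -0.192  0.125] [-26.   6.  25.]
260 278 [126 120 120] [ 0.558 -0.195  0.125] [-23.   5.  25.]
260 280 [131 124 124] [ 0.561 -0.198  0.126] [-18.   4.  24.]
260 282 [112 110 106] [ 0.56  -0.198  0.12 ] [-19.   5.  31.]
260 284 [86 83 83] [ 0.567 -0.205  0.129] [-9.  2. 22.]
260 286 [170 162 163] [ 0.571 -0.209  0.132] [-4.  0. 19.]
260 288 [200 190 195] [ 0.572 -0.211  0.13 ] [-2. -0. 21.]
260 290 [205 200 201] [ 0.574 -0.212  0.127] [ 0. -0. 23.]
260 292 [206 200 202] [ 0.576 -0.215  0.128] [ 4. -1. 23.]
```

Depth shows the finger actually ends near z = 0.185 while the reported TCP z is 0.151. The tips are about 35 mm above the reported TCP, which explains the missing contact. Laterally they agree. I'll descend further at the start-of-stroke position and feel for contact.

```bash
python3 -m creep '[[0,6,0,20,0,0,0],[0,6,0,40,0,0,0],[0,6,0,47,0,0,0],[0,6,0,47,0,0,0]]'; for i in 1 2 3 4; do python3 -m creep '[[0,0,0,2,0,0,0]]' | grep -E "time|eef|ft_"; done
```

```text
time: 7.48
eef_pos: [0.5753, -0.2172, 0.1025]
tcp_rot: [0.86, -0.51, -0.003, -0.0]
ft_force: [-0.0, -0.8, 0.4]
grip_width: 0.0002
time: 7.6
eef_pos: [0.576, -0.2176, 0.101]
ft_force: [0.5, 0.5, -0.3]
time: 7.72
eef_pos: [0.5763, -0.2178, 0.0994]
ft_force: [0.3, -0.6, 0.2]
time: 7.85
eef_pos: [0.5766, -0.2179, 0.0977]
ft_force: [-0.5, 0.3, 0.1]
time: 7.98
eef_pos: [0.577, -0.2181, 0.0963]
ft_force: [-1.8, 0.1, 5.8]
```

```bash
python3 -m creep '[[0,0,0,0.3,0,0,0],[0,0,0,0.3,0,0,0]]' | grep -E "time|eef|ft_"
```

```text
time: 8.22
eef_pos: [0.577, -0.2182, 0.0965]
ft_force: [-1.6, -0.1, 5.2]
```

Contact at about 5 N. First stroke towards the nut now.

```bash
python3 -m creep '[[0,0,0,0.9,0,0,0],[0,-4,0,0.9,0,0,0],[0,-8,0,0.9,0,0,0]]' | grep -E "time|eef|ft_"; python3 -m creep '[[0,-4,0,0.9,0,0,0],[0,-8,0,0.9,0,0,0]]' | grep -E "time|eef|ft_"
```

```text
time: 8.6
eef_pos: [0.5751, -0.2134, 0.097]
ft_force: [0.3, -2.9, 6.4]
time: 8.85
eef_pos: [0.573, -0.2082, 0.0973]
ft_force: [1.2, -2.3, 5.3]
```

```bash
python3 -m creep '[[0,-5,0,1.2,0,0,0],[0,-9,0,1.2,0,0,0],[0,-9,0,1.2,0,0,0]]' | grep -E "time|eef|ft_"; python3 -m creep '[[0,0,0,-6,0,0,0],[0,0,0,-12,0,0,0],[0,0,0,-12,0,0,0]]' | grep -E "time|eef"
python3 - <<'E'
from h import *
shot("scene","s4")
a=cv2.imread("pics/s3.png")[210:330,220:320];b=cv2.imread("pics/s4.png")[210:330,220:320]
cv2.imwrite("pics/c5.png",cv2.resize(np.hstack([a,b]),None,fx=4,fy=4,interpolation=cv2.INTER_CUBIC))
E
```

```text
time: 9.22
eef_pos: [0.5703, -0.2017, 0.0972]
ft_force: [-0.6, -2.6, 5.4]
time: 9.6
eef_pos: [0.5705, -0.2016, 0.1097]
```

View pics/c5.png

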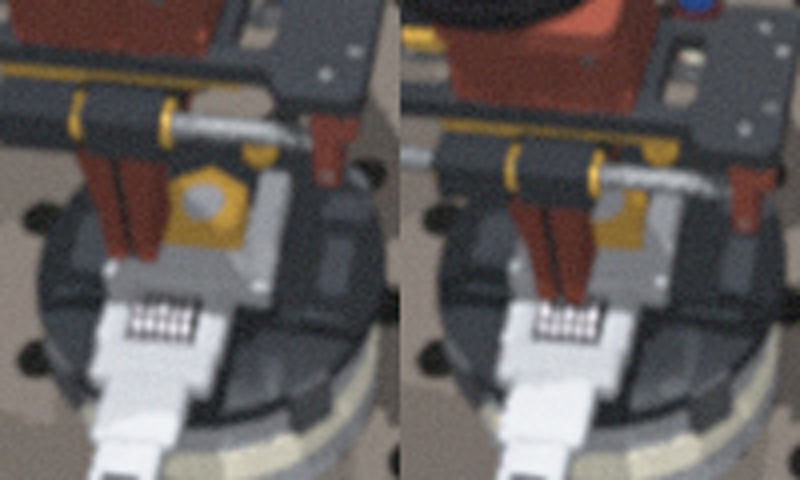

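The left half is before and the right half is after the stroke. The right-hand jaw has moved in towards the nut (inner edge from about 275 to 265 px in its half), and the wrench hasn't swung. Two more strokes follow.

```bash
python3 -m creep '[[0,18,0,0,0,0,0],[0,18,0,2,0,0,0],[0,18,0,10,0,0,0],[0,18,0,13.8,0,0,0],[0,18,0,14.2,0,0,0],[0,13,0,14.2,0,0,0],[0,8,0,14.2,0,0,0],[0,3,0,14.2,0,0,0]]' | grep -E "time|eef|ft_"; python3 -m creep '[[0,-5,0,1.2,0,0,0],[0,-6,0,1.2,0,0,0]]' | grep -E "time|eef|ft_"
python3 -m creep '[[0,0,0,-6,0,0,0],[0,8,0,-10,0,0,0],[0,18,0,-8,0,0,0],[0,18,0,-2,0,0,0],[0,18,0,0.8,0,0,0],[0,18,0,1.2,0,0,0],[0,13,0,1.2,0,0,0],[0,8,0,1.2,0,0,0],[0,3,0,1.2,0,0,0]]' | grep -E "time|eef|ft_"; python3 -m creep '[[0,-5,0,1.2,0,0,0],[0,-6,0,1.2,0,0,0]]' | grep -E "time|eef|ft_"
```

```text
time: 10.65
eef_pos: [0.574, -0.206, 0.0969]
ft_force: [1.6, -4.1, 8.2]
time: 10.9
eef_pos: [0.5726, -0.202, 0.0969]
ft_force: [0.4, -2.3, 7.7]
time: 12.02
eef_pos: [0.5761, -0.206, 0.0973]
ft_force: [2.2, -4.5, 6.0]
time: 12.28
eef_pos: [0.5748, -0.2016, 0.0972]
ft_force: [1.6, -4.3, 5.4]
```

The friction ratio rose to about 0.8 at the end, which suggests the worm is at its stop. I'll add one more short stroke, recentred sideways, and then look.

```bash
python3 -m creep '[[0,0,0,-6,0,0,0],[0,8,4,-10,0,0,0],[0,17,4,-8,0,0,0],[0,17,4,-2,0,0,0],[0,17,4,0.8,0,0,0],[0,17,4,1.4,0,0,0],[0,12,4,1.4,0,0,0],[0,7,4,1.4,0,0,0],[0,2,4,1.4,0,0,0],[0,-2,4,1.4,0,0,0]]' | grep -E "time|eef|ft_"
python3 -m creep '[[0,0,0,-20,0,0,0],[0,0,0,-50,0,0,0],[0,0,-50,-70,0,0,0],[0,0,-110,-70,0,0,0],[0,0,-170,-70,0,0,0],[0,0,-170,-70,0,0,0]]' | grep -E "time|eef|ft_"
python3 - <<'E'
from h import *
shot("scene","s5");shot("top","t5")
a=cv2.imread("pics/s5.png")[220:340,220:320];b=cv2.imread("pics/t5.png")[140:260,370:470]
cv2.imwrite("pics/c6.png",cv2.resize(np.hstack([a,b]),None,fx=4,fy=4,interpolation=cv2.INTER_CUBIC))
E
```

```text
time: 13.52
eef_pos: [0.573, -0.2037, 0.0973]
ft_force: [2.2, -4.1, 6.9]
time: 14.28
eef_pos: [0.7225, -0.1171, 0.1687]
ft_force: [-0.2, 0.2, -1.1]
```

View pics/c6.png

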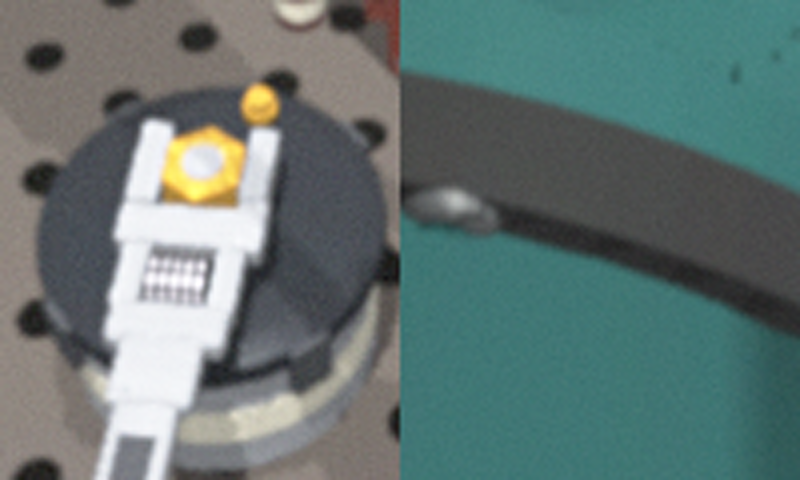

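The jaws are now snug on the nut in the scene view, with inner faces at crop x of about 165 and 245 and the nut spanning the same. Next I'll measure the handle line from depth.

```bash
cat >> h.py <<'E'
N=np.array([.5497,-.161])
def handle(n,d):
    v,u=np.mgrid[0:400,0:640]; p,f,T=cam(n); m=(d>0)
    xy=np.stack([(u-p["cx"])/f,(v-p["cy"])/f],-1); x=xy.copy()
    for _ in range(10): x=xy/(1+p["k1"]*(x**2).sum(-1,keepdims=True))
    P=np.concatenate([x,np.ones((400,640,1))],-1)*d[...,None]@T[:3,:3].T+T[:3,3]
    r=np.linalg.norm(P[...,:2]-N,axis=-1)
    k=m&(abs(P[...,2]-.126)<.007)&(r>.09)&(r<.25)&(u<470 if n=="scene" else u>0); Q=P[k][:,:2]
    q=Q.astype(np.float32)
    l=cv2.fitLine(q,cv2.DIST_HUBER,0,.01,.01).ravel(); dd=l[:2]*np.sign((l[2:]-N)@l[:2])
    print(n,len(q),"angle",np.degrees(np.arctan2(dd[1],dd[0])),"mean",l[2:],"rmax",r[k].max(),"off",np.cross(dd,l[2:]-N))
E
python3 - <<'E' 2>/dev/null
from h import *
handle("top",np.load("pics/t0.npy")); handle("scene",np.load("pics/s0.npy"))
handle("scene",np.load("pics/s5.npy"))
s=bot.state(); M=R.from_quat(s["tcp_rot"]).as_matrix(); print(s["eef_pos"],M.round(3))
for ang in (-60,-70):
  a=np.radians(ang); d=np.array([np.cos(a),np.sin(a)]); w=np.array([-d[1],d[0]])
  p=N+.18*d+.035*w; print(ang,p,toTool([*p,.0997]))
E
```

```text
top 1431 angle -60.130520351501346 mean [ 0.6254419  -0.30205342] rmax 0.23684366898114623 off -0.0045677386080245075
scene 1761 angle -61.23951636803575 mean [ 0.62401825 -0.29874244] rmax 0.21943818797445339 off -0.001124405332461345
scene 1740 angle -60.54335641856494 mean [ 0.62818545 -0.2924578 ] rmax 0.21764732433544184 off 0.003693170529300918
[ 0.71882509 -0.11928523  0.16860482] [[ 0.483 -0.875  0.029]
 [-0.875 -0.483 -0.024]
 [ 0.035 -0.014 -0.999]]
-60 [ 0.67001089 -0.29938457] [131.62021428 130.72099752  71.79563372]
-70 [ 0.64415287 -0.31817397] [135.58339032 162.43666378  71.49838087]
```

```bash
python3 -m creep '[[0,40,40,0,0,0,0],[0,85,80,0,0,0,0],[0,125,120,0,0,0,0],[0,133,128,20,0,0,0],[0,133,128,60,0,0,0],[0,133,128,95,0,0,0],[0,133,128,97,0,0,0],[0,133,128,97,0,0,0]]'
cat > wp.py <<'E'
from h import *
import sys
a0,a1,n,off=map(float,sys.argv[1:5]); c=np.array([.553,-.159])
for t in np.linspace(a0,a1,int(n)):
    a=np.radians(t); d=np.array([np.cos(a),np.sin(a)]); w=np.array([-d[1],d[0]]); p=c+.18*d+off*w
    print(round(t,1),toTool([*p,bot.state()["eef_pos"][2]]).round(0))
E
python3 wp.py -60 -126 12 .027
```

```text
time: 15.38
eef_pos: [0.6736, -0.2996, 0.0751]
tcp_rot: [0.861, -0.508, 0.019, 0.003]
ft_force: [-0.1, -0.3, 0.8]
grip_width: 0.0003
-60.0 [-2.  7. -0.]
-66.0 [ 0. 26. -0.]
-72.0 [ 0. 45. -1.]
-78.0 [-1. 64. -1.]
-84.0 [-5. 83. -1.]
-90.0 [-11. 101.  -2.]
-96.0 [-18. 118.  -2.]
-102.0 [-28. 135.  -3.]
-108.0 [-39. 151.  -3.]
-114.0 [-51. 165.  -4.]
-120.0 [-65. 178.  -5.]
-126.0 [-80. 189.  -5.]
```

```bash
python3 -m creep '[[0,-2,7,0,0,0,0],[0,-1,16,0,0,0,0],[0,0,26,0,0,0,3],[0,0,36,-1,0,0,5],[0,0,45,-1,0,0,7],[0,-1,55,-1,0,0,9],[0,-1,64,-1,0,0,11],[0,-3,74,-1,0,0,13],[0,-5,83,-1,0,0,15],[0,-11,101,-2,0,0,18],[0,-11,101,-2,0,0,18]]'
python3 - <<'E' 2>/dev/null
from h import *
im,d=shot("scene","s6"); handle("scene",d); print(bot.state()["q"])
b=im[:,:,::-1][200:400,100:340]; cv2.imwrite("pics/c7.png",cv2.resize(b,None,fx=3,fy=3,interpolation=cv2.INTER_CUBIC))
E
python3 wp.py -90 -126 7 .027
```

```text
time: 16.75
eef_pos: [0.5774, -0.3386, 0.0751]
tcp_rot: [0.77, -0.637, 0.018, 0.0]
ft_force: [0.0, -0.4, -0.4]
grip_width: 0.0002
scene 1011 angle -90.09711595774843 mean [ 0.5549304  -0.34327427] rmax 0.23692506883428985 off 0.005539334943297712
[-0.6311084   0.55024313  1.50208101 -0.00293014  1.0530495   2.32259119]
-90.0 [ 1. -2.  0.]
-96.0 [-1. 17. -0.]
-102.0 [-5. 36. -1.]
-108.0 [-11.  54.  -2.]
-114.0 [-18.  72.  -2.]
-120.0 [-27.  88.  -3.]
-126.0 [-38. 104.  -3.]
```

View pics/c7.png

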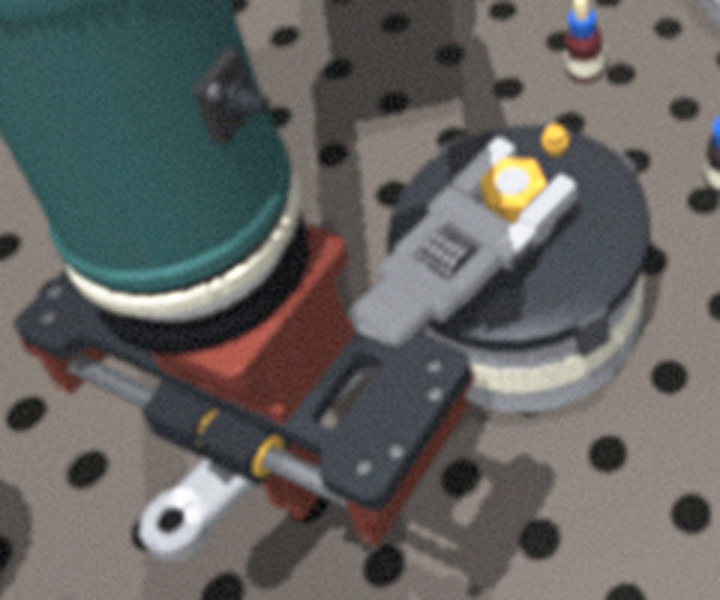

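The wrench has swung to about -90 deg with the jaws still closed on the nut, which is turning with it (nut at crop (515,183)). I'll continue to about -122 deg.

```bash
python3 -m creep '[[0,0,8,0,0,0,2],[0,-1,17,0,0,0,4],[0,-3,26,0,0,0,6],[0,-5,36,-1,0,0,8],[0,-8,45,-1,0,0,10],[0,-11,54,-2,0,0,12],[0,-14,63,-2,0,0,14],[0,-18,72,-2,0,0,15],[0,-22,80,-2,0,0,15],[0,-28,90,-3,0,0,15],[0,-30,93,-3,0,0,15],[0,-30,93,-3,0,0,15]]'
python3 - <<'E' 2>/dev/null
from h import *
im,d=shot("scene","s7"); handle("scene",d); print(bot.state()["q"][5])
E
```

```text
time: 18.3
eef_pos: [0.4808, -0.3265, 0.0752]
tcp_rot: [-0.681, 0.732, -0.018, 0.002]
ft_force: [-0.4, -0.2, -0.1]
grip_width: 0.0005
scene 583 angle -119.6082855663773 mean [ 0.46261987 -0.31562555] rmax 0.23562685981176792 off 0.0006859636435055938
2.4984285362166836
```

```bash
python3 -m creep '[[0,0,-10,0,0,0,0],[0,0,-20,0,0,0,0],[0,0,-20,-40,0,0,0],[0,0,-20,-90,0,0,0],[0,50,-20,-110,0,0,0],[0,100,-20,-110,0,0,0],[0,150,-20,-110,0,0,0],[0,200,-20,-110,0,0,0],[0,200,-20,-110,0,0,0]]'
python3 - <<'E' 2>/dev/null
from h import *
im,d=shot("scene","s8"); handle("scene",d); im2,d2=shot("top","t8"); handle("top",d2)
a=im[:,:,::-1][220:400,160:360];b=im2[:,:,::-1][160:340,360:560]
cv2.imwrite("pics/c8.png",cv2.resize(np.hstack([a,b]),None,fx=2,fy=2,interpolation=cv2.INTER_CUBIC))
E
```

```text
time: 19.48
eef_pos: [0.4836, -0.529, 0.1895]
tcp_rot: [-0.68, 0.733, -0.019, 0.002]
ft_force: [-0.0, 0.7, -0.0]
grip_width: 0.0001
scene 1613 angle -122.2930772172424 mean [ 0.46537253 -0.30831233] rmax 0.235843689196312 off 0.007417408554718105
top 1547 angle -121.48096812265214 mean [ 0.46735248 -0.29869366] rmax 0.23572588808140782 off 0.0016786450153518928
```

View pics/c8.png

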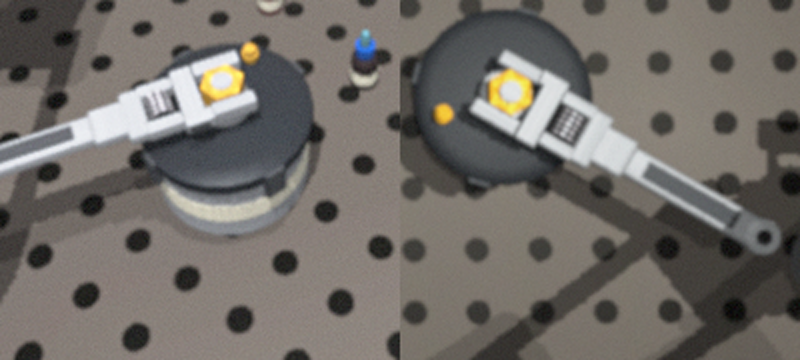

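The wrench stands at about -122 deg in both views, a 61 deg swing, with the jaws still around the nut. The arm is clear and at rest, so I'm handing in.

```bash
python3 -c "
from bench import bot
s=bot.state();print(s['time'],abs(s['qd']).max(),s['ft_force']);print(bot.job_done())"
```

```text
19.575 0.028678064385132023 [ 0.22957113  1.00442316 -0.51405459]
the job is handed in; nothing more can be done
None
```

I rolled the worm closed with four strokes, each pressing at about 5–8 N. I then pushed the handle clockwise with the shut fingers, backed off, and handed the job in at 19.6 s. No verdict was reported.

**Last checks**
- **Wrench angle:** it went from about -60.5° to -121.5° by the top camera and -122.3° by the scene camera. That is a swing of about 61°, so with a few degrees of play the nut should be near 60°. I did not measure the nut's angle directly.
- **Jaws:** they looked snug on the nut in the scene camera view after the strokes, and still around it in both views at the end. This was judged by eye, not measured.
- **Robot at hand-in:** clear of everything and nearly still, with about 1 N of noise on the force reading.

**What disagreed**
- **Fingertip height:** depth pictures and first contact both put the shut fingertips about 34 mm above the reported TCP. My first descents therefore touched nothing, and I set the heights by touch and depth instead.
- **Sideways drift:** the fingertip drifted about 2 mm sideways on strokes 2 and 3. I recentred it for the fourth.
- **Handle line:** the two cameras differ by about 6 mm on the handle's offset from the nut. Their angles agree within 1°.

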